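# Hang the slotted filter carrier on the stand's headed pin

### The arm

A 6-joint arm with a two-finger parallel gripper is mounted at the origin on a cart in front of the work surface, level with it; the furniture and walls round the work are solid. World frame = base frame: x ahead of the robot, y to its left, z up, the work surface at z = 0. Lengths are in m, angles in rad, forces in N, time in s.
With the tool pointing down it reaches from about 0.35 to 0.775 m from the base axis. Payload 7.3 kg.
Tool frame: the origin (TCP) lies at the very end of the fingers, on their centre line; the grasp point (between the pads) lies grip_point_offset behind it (grip_point_offset is the distance from the TCP to the grasp point, in m); z points along the fingers, y is the direction in which the jaws open and shut (so a half turn about z gives the same grasp; the last joint's range is limited). The gripper opens to 92 mm and grips with 3 to 60 N. Pads are 19 mm wide; open, the fingers measure 130 mm over their backs; the gripper's body (75 mm by 190 mm) begins 47 mm behind the grasp point.
Start: joints at [1.107, 0.342, 1.524, -0, 1.275, -0.146], TCP at [0.164, 0.499, 0.227] pointing down, gripper open.
Joint ranges: [-2.53, 2.53], [-0.77, 2.02], [0.04, 2.7], [-1, 4.14], [0.28, 2.66], [-3.11, 3.11]. Speed limits (rad/s): [2.57, 2.57, 3.14, 3.14, 3.14, 3.14].

### API

Orientations are given as [roll, pitch, yaw] about the fixed x, y, z axes, in that order (R = Rz(yaw) Ry(pitch) Rx(roll)).
In Python, from cell import * gives the robot as it stands.
- The arm moves only by the shell command python3 -m inch 'ROWS' [OPENING] [FORCE]. ROWS is JSON, a list that holds one entry, the list of rows, each a list of 4 numbers: the shift along the tool's x, y, z in mm, then the turn about the tool's z in rad. In form: [[[x, y, z, roll], ...]]. A call has 1 to 10 rows; each row shifts and turns the commanded pose from where the row before left it, along the tool's axes as they then stand; what a row does not reach is not made up. A row lasts 1/8 s, in which the tool goes at most 62.5 mm and 10.7 degrees, less where a joint would pass 70% of its speed; a pose out of reach is approached as far as the arm can. A call with a gripper value outside its range is refused whole. OPENING is the closure, from -1 (fully open) to 1 (shut), set as the call begins (- or left out, the last holds). The fingers move at their own pace and stop on an object; FORCE is the grip in N (left out, the last holds). Time passes only in rows, so rows that do not move let the fingers close. It gives the time, the measured TCP pose, the force and the opening at its end, in the units of the state.
- observe(): the state, without advancing time (a new reading comes with each control period).
- read_camera(name): name is "scene" or "top"; returns a dict with "img" (480x640x3 uint8, blue, green, red), "fx", "fy", "cx", "cy" (pixels), "k1" (the pictures are not rectified: a ray, as slopes to the right and down, at radius r is drawn at 1 + k1 r^2 times it, then the intrinsics apply), "eye" and "rotation" of the camera in the world. Camera axes: x right, y down, z forward; pixel columns grow to the right and rows downward; lengths in m; the calibration is good to about 2 mm. A picture is of the moment at which its call begins. There is no depth.
- hand_in(): hands the job in, once; it reports no verdict.
Trained networks look in the newest picture that a camera, given by its name, has taken for a name from the list of things; names that differ only in an ending like _2 or _b are one class to them, and where a whole thing is asked for, a point or a joint stands for the part that bears it (a point fixed in the world has none). Each returns a list of dicts, best first, with "conf" (0 to 1); they miss things now and then, are a little off and sometimes report something else, mostly with a low value. They report only what shows in the picture. A call takes as long as a camera call. They do not tell look-alikes from the thing itself.
- boxes_of(camera, label): "at" ([row, column] in pixels, amid what is visible of it).
- place_of(camera, label): "at" ([row, column] in pixels: a listed point, or the origin of a listed thing).
The state is a dict: "time": time; "qpos": joint angles; "qvel": joint speeds; "joint_efforts": joint torques, N m; "tool_pos": TCP position; "tool_rot": TCP orientation; "contact_force": force on the tool from outside, world axes, zero at the start; "torque": the same for the moment, N m; "opening": finger opening in m.
Only numpy, scipy, OpenCV 4.12 (cv2) and the standard library are available. Lean on these libraries where they do the work, as an engineer would, in place of code of your own. Each camera call takes 0.05 s, during which the arm holds its last target. There are 200 camera calls.

### The job

Hang the slotted carrier on the headed pin of the stand: lift it by its tab, bring the open side of its slot onto the pin from the side, slide it on against the sprung stop until the pin reaches the closed end of the slot, and leave it hanging there upright by itself with the pin seated in the notch. Someone has clamped the pin at an unknown height, so feel for it, and be gentle: do not press on the stand with more than 35 N. Leave the other things on the worktop where they are.

Things in the scene. Friction and masses are not known exactly. Their poses are not given: they have to be found in the camera images.
- carrier: Aluminium slotted carrier, 0.16-0.25 kg, standing loose on its foot tray (40 x 64 x 11 mm). Origin: centre of its underside; x thickness (front is -x), y width, z up. Plate 6 mm thick, y -23 to +35, up to z 115; grip tab above. A slot through the plate, z 69 to 80, opens at the +y edge and ends at a wall at y -5.5. All numbers of carrier and stand in mm.
- carrier_tab (a point): Middle of the carrier's grip tab, at x 0, y 0, z 142 in the carrier's frame. The tab is 10 mm thick (x), 40 mm wide (y) and stands from z 115 to 160: grip it from above across its thickness.
- carrier_jaw (a point): On the underside of the slot's upper jaw, at x 0, y +26, z 80 in the carrier's frame. The upper jaw (z 80 to 115) reaches to y +35, the lower jaw (below z 69) only to y +17; so from y +17 to +35 the upper jaw can be set down on the pin from above with nothing below it.
- carrier_notch (a point): Where the pin's axis lies when seated: x 0, y 0, z 84 in the carrier's frame. The notch is at the closed end of the slot, 11 mm wide (y -5.5 to +5.5), and goes up from the slot (z 80) to z 88, straight above the centre of mass.
- stand: Fixed stand. Origin: centre of the underside of its base, 110 x 130 x 12 mm; z up. A tube at x +30 clamps a rod with a boss; from the boss a level steel pin, 8 mm thick, points to -x (to the robot at yaw 0) at y 0. The pin's axis is clamped somewhere from z 104 to 144, not reported. The boss ends 15 mm above it. Pin and boss are rigid.
- stand_mark (a point): Top of the base (z 12), straight below the middle of the pin's free length (stand x -6.5, y 0); stand's axes. The pin is free from x 0 (washer, 26 mm across) to x -13 (head, 18 mm across, ends at x -19). The carrier's plate belongs in this gap, its x and y axes along the stand's, coming from the -y side and sliding to +y.
- stand_stop_mark (a point): Top of the base, straight below the free face of the sprung stop (stand x -6.5, y +23). The stop goes with the pin's height: a grey pad 16 mm wide, from the pin's axis to 26 mm above it. The end of the upper jaw pushes it to +y, at most 18 mm: 2 N at first, 4.4 N with the carrier seated; it pushes back. Its housing is at y +48 to +66, up to 18 mm above the axis.
- filter_cassette_0: Bystander: clear filter cassette, 40 mm across, 38 mm high, standing; origin centre of its underside.
- filter_cassette_1: Bystander: white filter cassette, 40 mm across, 38 mm high, standing; origin centre of its underside.
- stopwatch: Bystander: black stopwatch, 61 x 54 x 16 mm, lying; origin centre of its underside.
- petri_dish: Bystander: closed round dish, 59 mm across, 13 mm high; origin centre of its underside.
- tee_piece: Bystander: white plastic tee, 37 x 60 x 14 mm, lying; origin centre of its underside.
- spanner: Bystander: open-ended spanner, 169 mm long, 6 mm thick, lying; origin centre of its underside.
Not all that is in view belongs to the job. Of the things that look like the stand, the larger one is meant.

How it is judged:
On the way:
1. the carrier is lifted clear of the worktop (height (world z) of carrier above 0.015 m), for 0.2 s.
At the end, for the whole second after the job is handed in: The carrier hangs by its notch on the pin, at rest, borne by the stand, upright within 0.12 rad, facing as the stand within 0.25 rad; notch centre within 5 mm of the pin in y, within 7 mm of the middle of its free part in x, 100 to 148 mm above the stand's underside (y of carrier_notch in the frame of stand_mark between -0.005 and 0.005 m and x of carrier_notch in the frame of stand_mark between -0.007 and 0.007 m and z of carrier_notch in the frame of stand between 0.1 and 0.148 m and angle between carrier's own z axis and vertical below 0.12 rad and angle between the x axis of carrier and the x axis of stand, either way round below 0.25 rad and contact force between carrier and stand above 0.5 N and linear speed of carrier below 0.02 m/s); the robot touches nothing.
It fails at once if the carrier is pressed against the stand with more than 35 N (contact force between carrier and stand above 35 N).
It fails at once if the robot itself presses on the stand with more than 35 N (contact force between any of the arm, the fingers and stand above 35 N).
It fails at once if a bystander is moved by more than 30 mm (distance of any of filter_cassette_0, filter_cassette_1, stopwatch, petri_dish, tee_piece, spanner from where it was at the start of the episode above 0.03 m).
It also fails if it takes over 51 s, if anything falls off the work surface, if the arm or the gripper's body presses on something with over 40 N, if the wrist force passes 120 N, or if a joint passes its speed limit or range.

## Working session

There is one attempt and no reset: what is moved stays moved. The work goes in short steps, Python scripts to look and compute and a shell command to move; the robot and the scene stay as the last step left them, time stands still between calls to the robot, and variables do not carry over. Pictures are saved under pics/ and viewed, about 8 in all and at most 12, crops included, and the job is handed in when it is done.

```bash
mkdir -p pics; ls
cat > h.py <<'E'
from cell import *
import numpy as np, cv2
from scipy.spatial.transform import Rotation as R
def ray(c,at):
    v=np.array([(at[1]-c["cx"])/c["fx"],(at[0]-c["cy"])/c["fy"]]);u=v.copy()
    for _ in range(20): u=v/(1+c["k1"]*(u@u))
    d=np.array(c["rotation"])@np.array([u[0],u[1],1.]); return np.array(c["eye"]),d/np.linalg.norm(d)
def onz(c,at,z):
    e,d=ray(c,at); return e+d*(z-e[2])/d[2]
def tri(c1,a1,c2,a2):
    e1,d1=ray(c1,a1);e2,d2=ray(c2,a2)
    s=np.linalg.lstsq(np.c_[d1,-d2],e2-e1,rcond=None)[0]
    p,q=e1+s[0]*d1,e2+s[1]*d2; return (p+q)/2,np.linalg.norm(p-q)
def proj(c,p):
    x=np.array(c["rotation"]).T@(np.array(p)-np.array(c["eye"])); u=x[:2]/x[2]; u=u*(1+c["k1"]*(u@u))
    return [u[1]*c["fy"]+c["cy"],u[0]*c["fx"]+c["cx"]]
E
python3 - <<'E'
from h import *
s=observe(); print({k:np.round(v,3) for k,v in s.items()})
try: print(grip_point_offset)
except Exception as e: print(e)
C={n:read_camera(n) for n in("scene","top")}
cv2.imwrite("pics/s0.png",C["scene"]["img"]);cv2.imwrite("pics/t0.png",C["top"]["img"])
for n in C: print(n,np.round(C[n]["eye"],3),np.round(C[n]["rotation"],2).tolist(),C[n]["fx"],C[n]["k1"])
Z={"carrier":0,"carrier_tab":.142,"carrier_jaw":.08,"carrier_notch":.084,"stand":0,"stand_mark":.012,"stand_stop_mark":.012}
for l in Z:
  for n in C:
    for d in place_of(n,l)[:3]: print(l,n,round(d["conf"],2),np.round(d["at"]),np.round(onz(C[n],d["at"],Z[l]),4))
for l in "filter_cassette_0 stopwatch petri_dish tee_piece spanner".split():
    for d in place_of("top",l)[:3]: print(l,round(d["conf"],2),np.round(d["at"]),np.round(onz(C["top"],d["at"],0),3))
E
```

```text
pics
{'time': np.float64(0.0), 'qpos': array([ 1.107,  0.343,  1.525, -0.   ,  1.275, -0.146]), 'qvel': array([-0.001,  0.001,  0.002,  0.001,  0.001,  0.001]), 'joint_efforts': array([-1.0000e-03, -4.3124e+01, -2.4421e+01,  7.2000e-02,  5.6000e-02,
       -0.0000e+00]), 'tool_pos': array([0.164, 0.498, 0.226]), 'tool_rot': array([-3.14 , -0.   ,  2.824]), 'contact_force': array([ 0.701,  0.232, -0.69 ]), 'torque': array([ 0.045,  0.067, -0.056]), 'opening': np.float64(0.092)}
0.0188
scene [-0.436 -0.803  0.916] [-2.16, 0.02, -0.93] 617.8986526846222 0.07310803130038422
top [ 0.295 -0.086  1.303] [-2.93, 0.0, -1.5] 501.25067358961337 -0.03409108495032918Traceback (most recent call last):
  File "<stdin>", line 11, in <module>
  File "h.py", line 9, in onz
    e,d=ray(c,at); return e+d*(z-e[2])/d[2]
                                       ~^^^
IndexError: invalid index to scalar variable.
```

```bash
sed -i 's/np.array(c\["rotation"\])/R.from_euler("xyz",c["rotation"]).as_matrix()/' h.py
python3 - <<'E'
from h import *
C={n:read_camera(n) for n in("scene","top")}
Z={"carrier":0,"carrier_tab":.142,"carrier_jaw":.08,"carrier_notch":.084,"stand":0,"stand_mark":.012,"stand_stop_mark":.012}
for l in Z:
  for n in C:
    for d in place_of(n,l)[:3]: print(l,n,round(d["conf"],2),np.round(d["at"]),np.round(onz(C[n],d["at"],Z[l]),4))
for l in "filter_cassette_0 stopwatch petri_dish tee_piece spanner".split():
    for d in place_of("top",l)[:3]: print(l,round(d["conf"],2),np.round(d["at"]),np.round(onz(C["top"],d["at"],0),3))
E
```

```text
carrier scene 0.55 [305. 375.] [ 0.4867 -0.2326  0.    ]
carrier scene 0.24 [278. 264.] [0.4157 0.0416 0.    ]
carrier scene 0.23 [258. 215.] [0.4062 0.1997 0.    ]
carrier top 0.72 [272. 384.] [ 0.4924 -0.2336  0.    ]
carrier_tab scene 0.82 [254. 375.] [ 0.4858 -0.2292  0.142 ]
carrier_tab scene 0.43 [303. 377.] [ 0.3511 -0.3208  0.142 ]
carrier_tab top 0.93 [268. 387.] [ 0.482  -0.2245  0.142 ]
carrier_jaw scene 0.9 [269. 364.] [ 0.4952 -0.1961  0.08  ]
carrier_jaw top 0.74 [205. 352.] [ 0.6456 -0.1363  0.08  ]
carrier_jaw top 0.69 [268. 372.] [ 0.4901 -0.195   0.08  ]
carrier_notch scene 0.95 [275. 373.] [ 0.4839 -0.2249  0.084 ]
carrier_notch scene 0.59 [278. 260.] [ 0.3322 -0.0274  0.084 ]
carrier_notch top 0.71 [274. 383.] [ 0.4747 -0.2233  0.084 ]
stand scene 0.73 [232. 302.] [0.6252 0.0892 0.    ]
stand scene 0.57 [301. 312.] [ 0.4137 -0.1071  0.    ]
stand top 0.95 [304. 333.] [ 0.4011 -0.1075  0.    ]
stand top 0.67 [214. 266.] [ 0.629   0.0893 -0.    ]
stand_mark scene 0.83 [305. 308.] [ 0.3856 -0.1168  0.012 ]
stand_mark scene 0.64 [226. 300.] [0.6311 0.1028 0.012 ]
stand_mark top 0.97 [304. 329.] [ 0.3987 -0.0974  0.012 ]
stand_mark top 0.8 [212. 260.] [0.631  0.1026 0.012 ]
stand_stop_mark scene 0.97 [301. 300.] [ 0.3875 -0.0922  0.012 ]
stand_stop_mark scene 0.77 [226. 293.] [0.6216 0.1183 0.012 ]
stand_stop_mark top 0.61 [210. 255.] [0.6344 0.1177 0.012 ]
stand_stop_mark top 0.56 [303. 327.] [ 0.4019 -0.092   0.012 ]
filter_cassette_0 0.69 [195. 378.] [ 0.703 -0.208  0.   ]
filter_cassette_0 0.49 [202. 353.] [ 0.679 -0.142  0.   ]
stopwatch 0.56 [296. 276.] [0.41  0.043 0.   ]
petri_dish 0.92 [222. 431.] [ 0.638 -0.353  0.   ]
tee_piece 0.43 [199. 322.] [ 0.68  -0.059  0.   ]
spanner 0.87 [293. 216.] [0.408 0.2   0.   ]
```

View pics/s0.png

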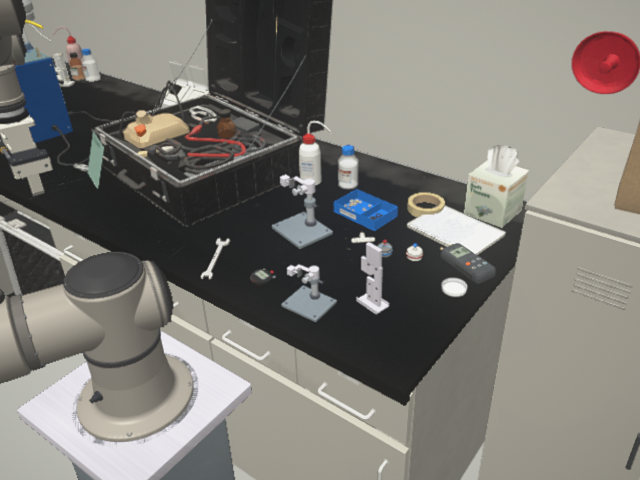

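View pics/t0.png

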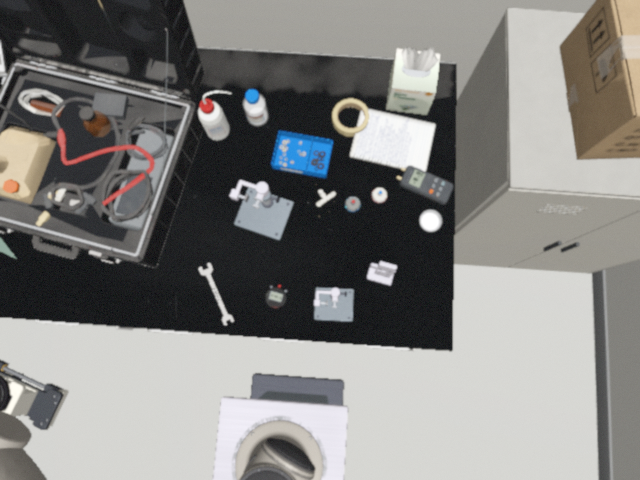

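Run:
```python
from h import *
t=cv2.imread("pics/t0.png");s=cv2.imread("pics/s0.png")
a=cv2.resize(t[165:255,205:305],(400,360),interpolation=cv2.INTER_CUBIC)
b=cv2.resize(s[165:255,260:360],(400,360),interpolation=cv2.INTER_CUBIC)
c=cv2.resize(t[250:295,350:400],(250,225),interpolation=cv2.INTER_CUBIC)
d=cv2.resize(s[235:320,345:400],(145,225),interpolation=cv2.INTER_CUBIC)
o=np.zeros((585,800,3),np.uint8);o[:360,:400]=a;o[:360,400:]=b;o[360:,:250]=c;o[360:,400:545]=d
cv2.imwrite("pics/z0.png",o)
```

```text
(no output)
```

View pics/z0.png

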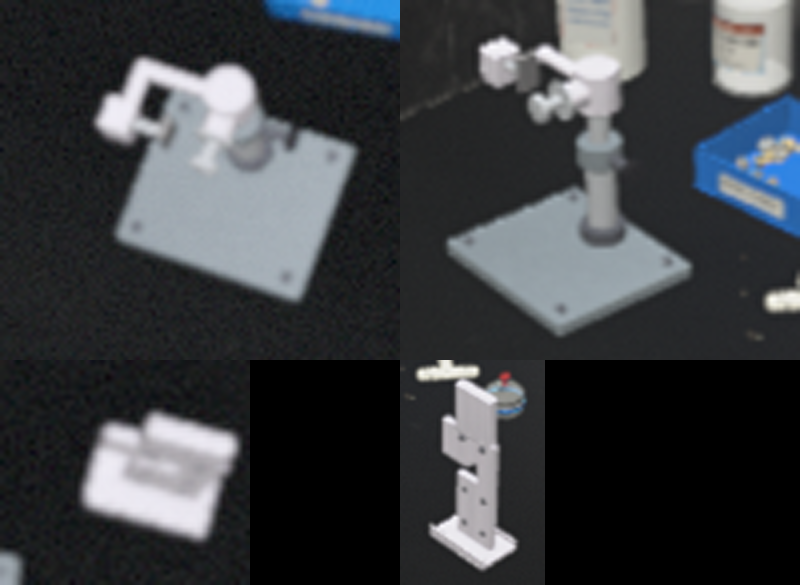

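Run:
```python
from h import *
C={n:read_camera(n) for n in("scene","top")}
S,T=C["scene"],C["top"]
P={}
for l in "carrier carrier_tab carrier_jaw carrier_notch".split():
    a=place_of("scene",l); b=place_of("top",l)
    best=min(((tri(S,x["at"],T,y["at"])) for x in a for y in b if x["conf"]>.5 and y["conf"]>.5),key=lambda q:q[1],default=None)
    print(l,best and (np.round(best[0],4),round(best[1],4)))
for r,c in [(278.6,367),(286,391.4)]: print("foot",np.round(onz(T,(r,c),0.0),4))
def sub(c,at):
    g=cv2.cvtColor(c["img"],cv2.COLOR_BGR2GRAY)
    p=cv2.cornerSubPix(g,np.array([[[at[1],at[0]]]],np.float32),(4,4),(-1,-1),(3,50,.01)); return p[0,0,::-1]
print("base corners order -x+y, -x-y, +x-y")
Q=[onz(T,sub(T,a),.012) for a in [(225,234.2),(240,280),(202.5,294)]]
Q2=[onz(S,sub(S,a),.012) for a in [(165+61,260+12.5),(165+81,300),(165+66,260+72)]]
for q in (Q,Q2):
    q=np.array(q); print(np.round(q,4).tolist(),"len",np.linalg.norm(q[1]-q[0]),np.linalg.norm(q[2]-q[1]),
    "yaw",np.arctan2(-(q[0]-q[1])[0],(q[0]-q[1])[1]),np.arctan2((q[2]-q[1])[1],(q[2]-q[1])[0]),"centre",(q[0]+q[2])[:2]/2)
for l in("stand","stand_mark","stand_stop_mark"):
  for n in C:print(l,n,[np.round(onz(C[n],d["at"],0 if l=="stand" else .012),4).tolist() for d in place_of(n,l) if d["conf"]>.4])
print("head",tri(S,(165+26,260+34.5),T,(165+41,205+50.5)))
```

```text
carrier (array([ 0.4851, -0.2302, -0.0007]), np.float64(0.0024))
carrier_tab (array([ 0.4807, -0.2293,  0.1509]), np.float64(0.0116))
carrier_jaw (array([ 0.4903, -0.2016,  0.0744]), np.float64(0.0035))
carrier_notch (array([ 0.4806, -0.2201,  0.0902]), np.float64(0.0093))
foot [ 0.4733 -0.191   0.    ]
foot [ 0.4583 -0.2555  0.    ]
base corners order -x+y, -x-y, +x-y
[[0.5926, 0.1713, 0.012], [0.5577, 0.0458, 0.012], [0.665, 0.0168, 0.012]] len 0.13025724674384243 0.11118008234829176 yaw -0.27131355877032914 -0.2645906588309927 centre [0.62884183 0.0940352 ]
[[0.5915, 0.1707, 0.012], [0.5498, 0.0388, 0.012], [0.661, 0.014, 0.012]] len 0.13833980028047624 0.11388037008751825 yaw -0.3058788829538904 -0.22011599198068063 centre [0.62622256 0.09234404]
stand scene [[0.4022, -0.1047, 0.0], [0.6316, 0.0809, 0.0]]
stand top [[0.6327, 0.0845, 0.0], [0.3979, -0.1062, 0.0]]
stand_mark scene [[0.3891, -0.1098, 0.012], [0.6351, 0.1049, 0.012]]
stand_mark top [[0.3903, -0.1013, 0.012], [0.6263, 0.0952, 0.012]]
stand_stop_mark scene [[0.3879, -0.0885, 0.012], [0.6257, 0.1193, 0.012]]
stand_stop_mark top [[0.4022, -0.0959, 0.012], [0.6825, -0.0579, 0.012], [0.6216, 0.1191, 0.012], [0.6259, 0.0933, 0.012]]
head (array([0.61344227, 0.09857476, 0.13026067]), np.float64(6.68766980738264e-05))
```

```bash
python3 -m inch '[[[-50,-36,0,0],[-50,-36,0,0],[-50,-36,0,0],[-50,-36,0,0],[-50,-36,0,0],[-50,-36,0,0],[-50,-36,0,0],[0,0,0,0.18],[0,0,0,0.18],[0,0,0,0.18]]]' -1
cat > go.py <<'E'
from h import *
import sys
x,y,z,w=map(float,sys.argv[1:5]); s=observe(); p=np.array(s["tool_pos"]); Rm=R.from_euler("xyz",s["tool_rot"]).as_matrix()
print("t",s["time"],"pos",np.round(p,4),"rot",np.round(s["tool_rot"],3),"F",np.round(s["contact_force"],2),"tau",np.round(s["torque"],2),"open",s["opening"],"q",np.round(s["qpos"],2))
d=np.array([x,y,z])-p; print("roll",round(s["tool_rot"][2]-w,4),"xyz now",np.round(Rm.T@d*1e3,1),"xyz after roll",np.round(R.from_euler("xyz",[np.pi,0,w]).as_matrix().T@d*1e3,1))
E
python3 go.py 0.4845 -0.228 0.2 1.33
```

```text
time: 3.25
tool_pos: [0.4179, 0.1496, 0.2267]
tool_rot: [3.142, -0.0, 2.277]
contact_force: [0.1, -0.3, -0.4]
opening: 0.0919
t 3.25 pos [0.4179 0.1496 0.2267] rot [ 3.142 -0.     2.277] F [ 0.11 -0.29 -0.4 ] tau [-0.01 -0.03 -0.02] open 0.09191310762366994 q [ 0.17  0.19  1.73  0.    1.22 -0.54]
roll 0.947 xyz now [-330.5 -194.4   26.7] xyz after roll [-350.9  154.7   26.7]
```

```bash
python3 -m inch '[[[-47.2,-27.8,0,0],[-47.2,-27.8,0,0],[-47.2,-27.8,0,0],[-47.2,-27.8,0,0],[-47.2,-27.8,0,0],[-47.2,-27.8,0,0],[-47.2,-27.8,0,0],[0,0,0,0.18],[0,0,0,0.18],[0,0,0,0.18]]]'; python3 -m inch '[[[0,0,0,0.18],[0,0,0,0.18],[0,0,0,0.047],[0,0,10,0],[0,0,0,0]]]'; python3 go.py 0.4845 -0.228 0.123 1.33
python3 - <<'E'
from h import *
s=read_camera("scene");t=read_camera("top")
o=np.zeros((400,800,3),np.uint8);o[:,:400]=cv2.resize(s["img"][210:320,320:430],(400,400));o[:,400:]=cv2.resize(t["img"][220:320,340:440],(400,400))
cv2.imwrite("pics/g0.png",o)
print([(d["conf"],np.round(onz(s,d["at"],.142),4)) for d in place_of("scene","carrier_tab")])
E
```

```text
time: 4.5
tool_pos: [0.4866, -0.2275, 0.2265]
tool_rot: [-3.141, -0.0, 1.737]
contact_force: [-0.4, -0.0, 1.4]
opening: 0.0918
time: 5.12
tool_pos: [0.4861, -0.2268, 0.2155]
tool_rot: [-3.139, -0.001, 1.338]
contact_force: [-0.3, 0.2, 0.0]
opening: 0.0918
t 5.125 pos [ 0.4861 -0.2268  0.2155] rot [-3.139e+00 -1.000e-03  1.338e+00] F [-0.34  0.19  0.01] tau [-0.08  0.02 -0.01] open 0.09176690845268526 q [-0.58  0.37  1.51  0.    1.26 -0.35]
roll 0.0078 xyz now [-1.6 -1.1 92.5] xyz after roll [-1.5 -1.3 92.5]
[(0.92, array([ 0.4904, -0.2216,  0.142 ])), (0.5, array([ 0.4705, -0.0178,  0.142 ])), (0.44, array([ 0.4188, -0.2585,  0.142 ]))]
```

View pics/g0.png

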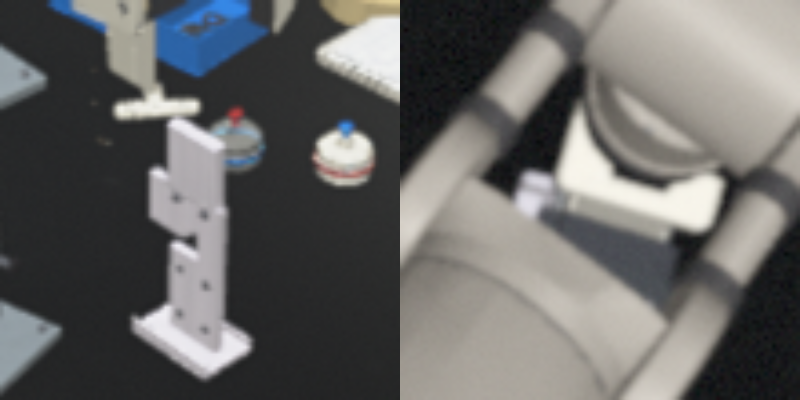

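```bash
python3 -m inch '[[[-1.5,-1.3,20,0.008],[0,0,24,0],[0,0,24,0],[0,0,20,0],[0,0,4,0],[0,0,0,0]]]'; python3 -m inch '[[[0,0,0,0],[0,0,0,0],[0,0,0,0],[0,0,0,0],[0,0,0,0],[0,0,0,0]]]' 1 40;  python3 go.py 0.4845 -0.228 0.123 1.33
```

```text
time: 6.02
tool_pos: [0.4853, -0.2285, 0.1251]
tool_rot: [3.141, 0.0, 1.329]
contact_force: [0.2, -0.1, 0.2]
opening: 0.092
time: 6.78
tool_pos: [0.4851, -0.2284, 0.1247]
tool_rot: [-3.142, -0.0, 1.329]
contact_force: [0.7, 0.2, -0.1]
opening: 0.0366
t 6.775 pos [ 0.4851 -0.2284  0.1247] rot [-3.142 -0.     1.329] F [ 0.72  0.24 -0.13] tau [-0.08  0.05 -0.02] open 0.036550939112567106 q [-0.58  0.47  1.64  0.    1.04 -0.34]
roll -0.0013 xyz now [ 0.2 -0.6  1.7] xyz after roll [ 0.2 -0.6  1.7]
```

```bash
python3 -m inch '[[[0,0,0,0],[0,0,0,0],[0,0,0,0],[0,0,0,0],[0,0,0,0]]]'; python3 -m inch '[[[0,0,-10,0],[0,0,-20,0],[0,0,-30,0],[0,0,-30,0],[0,0,-30,0],[0,0,-15,0],[0,0,0,0],[0,0,0,0]]]'
python3 - <<'E'
from h import *
s=read_camera("scene");t=read_camera("top")
o=np.zeros((400,800,3),np.uint8);o[:,:400]=cv2.resize(s["img"][150:290,320:460],(400,400));o[:,400:]=cv2.resize(t["img"][220:320,340:440],(400,400))
cv2.imwrite("pics/g1.png",o)
for l in("carrier_tab","carrier_jaw","carrier_notch","carrier"):
  a=[d for n in("scene",) for d in place_of(n,l)][:1]; b=place_of("top",l)[:1]
  print(l,[(d["conf"],np.round(d["at"],1)) for d in a+b])
E
python3 go.py 0.4845 -0.228 0.123 1.33
```

```text
time: 7.4
tool_pos: [0.4851, -0.2284, 0.1246]
tool_rot: [-3.142, -0.0, 1.329]
contact_force: [-0.2, -0.0, -0.8]
opening: 0.0096
time: 8.4
tool_pos: [0.4845, -0.2281, 0.2584]
tool_rot: [-3.139, -0.001, 1.329]
contact_force: [-0.3, -0.4, -2.3]
opening: 0.0095
carrier_tab [(0.59, array([196. , 375.7])), (0.28, array([196. , 380.6]))]
carrier_jaw [(0.7, array([219.9, 365.2])), (0.74, array([213.9, 254.7]))]
carrier_notch [(0.61, array([223.7, 374.3])), (0.45, array([263.3, 391.5]))]
carrier [(0.78, array([254.6, 377.2])), (0.7, array([266.3, 385.6]))]
t 8.9 pos [ 0.485  -0.2284  0.2596] rot [-3.141 -0.     1.329] F [-0.17 -0.25 -2.29] tau [-0.12  0.1   0.02] open 0.009938793433236686 q [-0.58  0.34  1.44  0.    1.37 -0.34]
roll -0.0012 xyz now [  0.2  -0.6 136.6] xyz after roll [  0.2  -0.6 136.6]
```

View pics/g1.png

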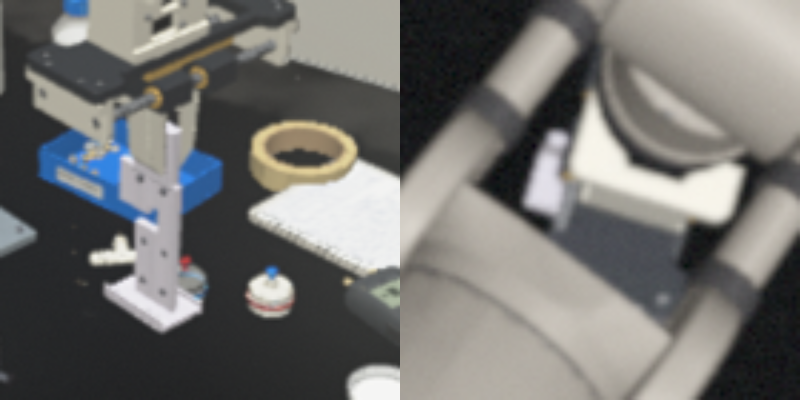

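Run:
```python
from h import *
s=read_camera("scene");st=observe()
p=np.array(st["tool_pos"]);w=st["tool_rot"][2]-np.pi/2
M=R.from_euler("z",w).as_matrix()
g=cv2.cvtColor(s["img"],cv2.COLOR_BGR2GRAY)
# name: crop px, carrier x plane, expected y,z
for n,c,xp,ey,ez in [("jaw top",(120,157),-3,35,115),("jaw bot",(121,205),-3,35,80),("plate R top",(181,187),-3,-23,115),("lowjaw top",(136,219),-3,17,69),("tab R top",(180,130),-5,-20,160),("tray front L",(105,290),-20,32,11),("tray front R",(163,331),-20,-32,0)]:
    at=np.array([150+c[1]/2.857,320+c[0]/2.857])
    q=cv2.cornerSubPix(g,np.array([[at[::-1]]],np.float32),(2,2),(-1,-1),(3,50,.01))[0,0,::-1]
    for a in (at,q):
        e,d=ray(s,a); e=M.T@(e-p)*1e3;d=M.T@d
        h=e+d*(xp-e[0])/d[0]; print(n,np.round(a,1),"y,z off",np.round(h[1]-ey,1),np.round(h[2]-ez,1))
```

```text
jaw top [205. 362.] y,z off 4.1 -127.4
jaw top [203.2 362.1] y,z off 3.7 -123.0
jaw bot [221.8 362.4] y,z off 2.3 -133.2
jaw bot [221.8 362.4] y,z off 2.3 -133.2
plate R top [215.5 383.4] y,z off -1.9 -123.4
plate R top [214.6 383.8] y,z off -2.9 -120.8
lowjaw top [226.7 367.6] y,z off 3.8 -126.6
lowjaw top [226.8 367.1] y,z off 5.3 -127.6
tab R top [195.5 383. ] y,z off -3.9 -121.5
tab R top [195.5 383. ] y,z off -3.9 -121.5
tray front L [251.5 356.8] y,z off 3.6 -133.0
tray front L [252.4 356.7] y,z off 3.9 -135.5
tray front R [265.9 377.1] y,z off 3.6 -124.9
tray front R [265.7 376.7] y,z off 4.6 -125.0
```

```bash
python3 go.py 0.6021 0.022 0.22 1.303
```

```text
t 8.95 pos [ 0.4851 -0.2284  0.2596] rot [-3.142 -0.     1.329] F [-0.15  0.18 -2.65] tau [-0.16  0.08 -0.04] open 0.009770406020884375 q [-0.58  0.34  1.44  0.    1.37 -0.34]
roll 0.0258 xyz now [271.1  53.6  39.7] xyz after roll [272.4  46.6  39.6]
```

```bash
python3 -m inch '[[[22.4,0.6,0,0.026],[45,8,0,0],[50,9,5,0],[50,9,10,0],[50,9,10,0],[35,7,10,0],[20,4,4.6,0],[0,0,0,0],[0,0,0,0]]]'; python3 go.py 0.6021 0.022 0.190 1.303
python3 - <<'E'
from h import *
s=read_camera("scene");t=read_camera("top")
o=np.zeros((480,800,3),np.uint8);o[:,:480]=cv2.resize(s["img"][140:260,260:380],(480,480),interpolation=cv2.INTER_CUBIC);o[:320,480:]=cv2.resize(t["img"][160:260,215:315],(320,320))
cv2.imwrite("pics/p0.png",o);cv2.imwrite("pics/p0s.png",s["img"])
E
```

```text
time: 10.07
tool_pos: [0.6014, 0.021, 0.2205]
tool_rot: [3.141, 0.0, 1.302]
contact_force: [-0.2, -0.2, -2.0]
opening: 0.0098
t 10.075 pos [0.6014 0.021  0.2205] rot [3.141 0.    1.302] F [-0.24 -0.22 -1.96] tau [-0.16  0.06 -0.  ] open 0.00979013449114047 q [-0.09  0.49  1.31 -0.    1.34  0.18]
roll -0.001 xyz now [ 1.1  0.4 30.5] xyz after roll [ 1.1  0.4 30.5]
```

View pics/p0.png

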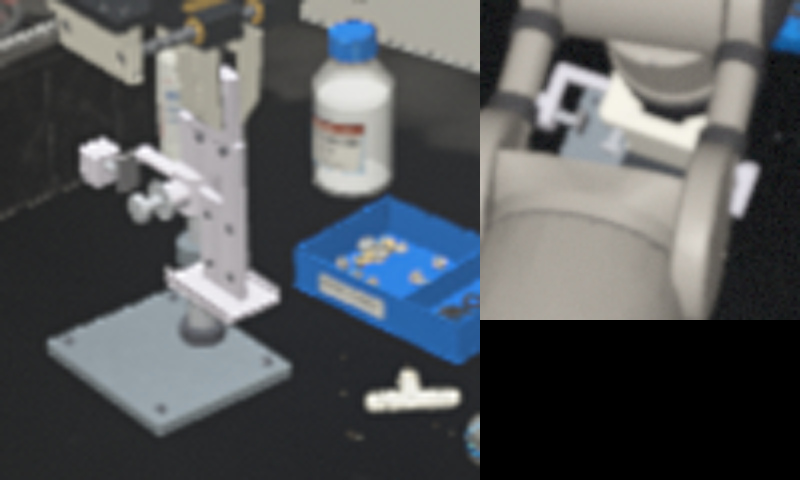

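```bash
cat > pred.py <<'E'
from h import *
s=read_camera("scene");st=observe()
p=np.array(st["tool_pos"]);w=st["tool_rot"][2]-np.pi/2;M=R.from_euler("z",w).as_matrix()
def px(q): a=proj(s,q); return np.round([(a[1]-260)*4,(a[0]-140)*4],1)
for n,c in {"jaw top front":(-3,35,115),"jaw bot front":(-3,35,80),"plateR top":(-3,-23,115),"tabRtop front":(-5,-20,160),"tray L front top":(-20,32,11),"tray R front bot":(-20,-32,0),"tray R back top":(20,-32,11)}.items():
    print(n,px(p+M@(np.array(c)-[0,0,124.6])/1e3))
B=np.array([.6285,.0935,0]);N=R.from_euler("z",-.268).as_matrix()
for z in (126,130,134):
  print(z,"head front c",px(B+N@np.array([-19,0,z])/1e3),"washer front c",px(B+N@np.array([0,0,z])/1e3),"stop face mid top",px(B+N@np.array([-6.5,23,z+26])/1e3))
for c in [(-55,65,12),(-55,-65,12),(55,-65,12)]: print("base",px(B+N@np.array(c)/1e3))
E
python3 pred.py
python3 - <<'E'
import cv2
i=cv2.imread('pics/p0s.png')[165:225,270:340]
cv2.imwrite('pics/p1.png',cv2.resize(i,(700,600),interpolation=cv2.INTER_CUBIC))
E
```

```text
jaw top front [180.3 112.6]
jaw bot front [182.7 162.9]
plateR top [237.9 147.2]
tabRtop front [230.   78.6]
tray L front top [168.2 269.2]
tray R front bot [230.1 325.7]
tray R back top [280.6 288.7]
126 head front c [135.1 211.9] washer front c [159.1 202.4] stop face mid top [128.1 156.9]
130 head front c [134.8 206.5] washer front c [158.8 197. ] stop face mid top [127.7 151.4]
134 head front c [134.5 201. ] washer front c [158.5 191.6] stop face mid top [127.4 145.9]
base [ 44.5 338.7]
base [157.4 422.9]
base [291.3 362.4]
```

View pics/p1.png

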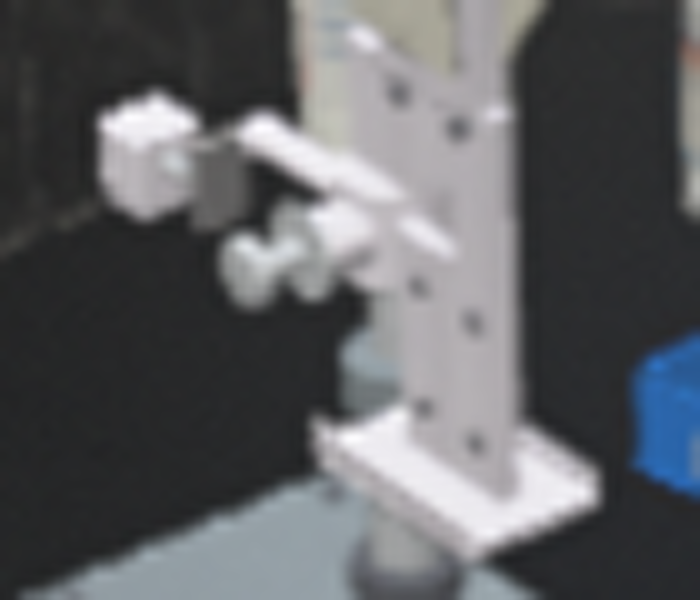

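```bash
python3 -m inch '[[[0.8,1,10,0],[0,0,10,0],[0,0,10,0],[0,0,0.5,0],[0,0,0,0]]]'; python3 go.py 0.6159 0.0697 0.190 1.303
```

```text
time: 10.85
tool_pos: [0.6029, 0.0227, 0.1896]
tool_rot: [3.141, -0.0, 1.303]
contact_force: [1.1, -0.2, -2.5]
opening: 0.01
t 10.85 pos [0.6029 0.0227 0.1896] rot [ 3.141 -0.     1.303] F [ 1.07 -0.18 -2.52] tau [-0.13  0.12  0.05] open 0.009982681125996151 q [-0.09  0.51  1.35  0.    1.27  0.18]
roll -0.0002 xyz now [48.8  0.1 -0.4] xyz after roll [48.8  0.1 -0.4]
```

```bash
python3 -m inch '[[[8,0,0,0],[8,0,0,0],[8,0,0,0],[6,0,0,0],[0,0,0,0]]]';python3 -m inch '[[[6,0,0,0],[6,0,0,0],[4,0,0,0],[2.5,0,0,0],[0,0,0,0],[0,0,0,0]]]'; python3 go.py 0.6159 0.0697 0.1786 1.303
python3 - <<'E'
import cv2
from h import *
s=read_camera("scene")
cv2.imwrite('pics/p2.png',cv2.resize(s["img"][165:225,270:340],(700,600),interpolation=cv2.INTER_CUBIC))
E
```

```text
time: 11.48
tool_pos: [0.6108, 0.0522, 0.1895]
tool_rot: [-3.142, -0.0, 1.304]
contact_force: [-0.4, -0.6, -2.7]
opening: 0.0099
time: 12.22
tool_pos: [0.6155, 0.0693, 0.1896]
tool_rot: [-3.141, 0.0, 1.303]
contact_force: [-0.3, 0.2, -2.6]
opening: 0.0099
t 12.225 pos [0.6155 0.0693 0.1896] rot [-3.141  0.     1.303] F [-0.33  0.24 -2.63] tau [-0.18  0.1   0.01] open 0.009859559286140771 q [-0.01  0.54  1.3  -0.    1.29  0.26]
roll -0.0003 xyz now [ 0.5  0.2 11. ] xyz after roll [ 0.5  0.2 11. ]
```

View pics/p2.png

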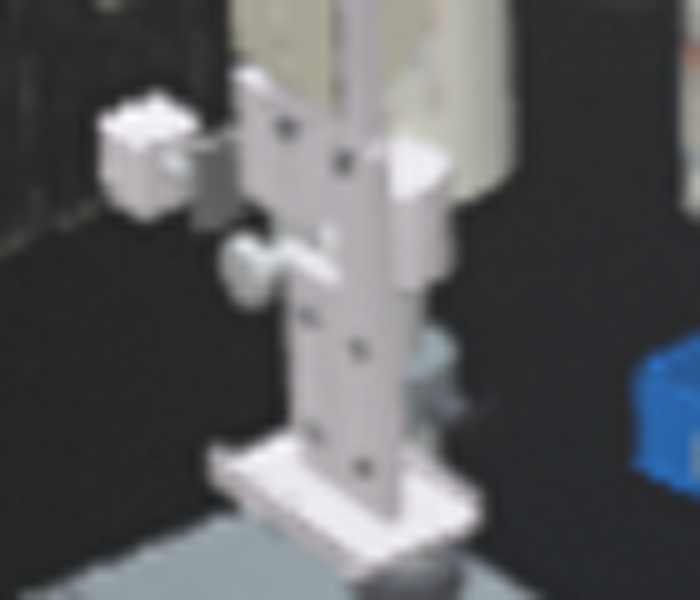

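```bash
python3 -m inch '[[[0.5,0,2,0],[0,0,2,0],[0,0,2,0],[0,0,1,0],[0,0,0,0]]]';python3 -m inch '[[[0,0,1,0],[0,0,1,0],[0,0,0,0]]]';python3 -m inch '[[[0,0,1,0],[0,0,0,0]]]'
```

```text
time: 12.9
tool_pos: [0.6157, 0.0699, 0.1825]
tool_rot: [-3.141, -0.0, 1.303]
contact_force: [-0.3, 0.6, -2.7]
opening: 0.0097
time: 13.28
tool_pos: [0.6157, 0.0699, 0.1805]
tool_rot: [-3.141, -0.0, 1.303]
contact_force: [0.4, -0.1, -2.9]
opening: 0.01
time: 13.52
tool_pos: [0.6157, 0.0699, 0.1795]
tool_rot: [-3.141, -0.0, 1.303]
contact_force: [-0.3, 0.3, -2.0]
opening: 0.01
```

```bash
python3 -m inch '[[[0,0,1,0],[0,0,0,0]]]';python3 -m inch '[[[0,0,1,0],[0,0,0,0]]]'
```

```text
time: 13.78
tool_pos: [0.6157, 0.0699, 0.1785]
tool_rot: [-3.141, -0.0, 1.303]
contact_force: [0.1, -0.3, -1.6]
opening: 0.0096
time: 14.02
tool_pos: [0.6157, 0.0699, 0.1775]
tool_rot: [-3.141, -0.0, 1.303]
contact_force: [-0.2, 0.9, -1.6]
opening: 0.0104
```

```bash
python3 -m inch '[[[0,0,0.7,0],[0,0,0,0]]]'
```

```text
time: 14.28
tool_pos: [0.6157, 0.0699, 0.1769]
tool_rot: [-3.142, -0.0, 1.303]
contact_force: [-0.2, 0.4, -3.2]
opening: 0.0098
```

```bash
python3 -m inch '[[[0,0,0.8,0],[0,0,0,0]]]';python3 -m inch '[[[0,0,0.8,0],[0,0,0,0]]]'
```

```text
time: 14.52
tool_pos: [0.6158, 0.0699, 0.1765]
tool_rot: [3.141, -0.0, 1.303]
contact_force: [-0.3, -0.4, 0.8]
opening: 0.01
time: 14.78
tool_pos: [0.6159, 0.0698, 0.1763]
tool_rot: [3.14, -0.0, 1.303]
contact_force: [-2.9, -1.3, 4.8]
opening: 0.0097
```

```bash
python3 -m inch '[[[0,0,0.8,0],[0,0,0,0]]]'; python3 -m inch '[[[0,0,0.8,0],[0,0,0,0]]]'
```

```text
time: 15.02
tool_pos: [0.616, 0.0698, 0.1762]
tool_rot: [3.14, -0.0, 1.303]
contact_force: [-3.3, -1.3, 8.2]
opening: 0.0099
time: 15.28
tool_pos: [0.616, 0.0698, 0.176]
tool_rot: [3.139, -0.001, 1.303]
contact_force: [-4.8, -2.1, 11.8]
opening: 0.01
```

```bash
python3 -m inch '[[[0,0,-2.2,0],[0,0,0,0]]]'; python3 -m inch '[[[0,0,-1.2,0],[0,0,0,0],[0,0,0,0]]]'; python3 -m inch '[[[3,0,0,0],[3,0,0,0],[0,0,0,0],[0,0,0,0]]]'; python3 go.py 0.6159 0.0697 0.1776 1.303
```

```text
time: 15.52
tool_pos: [0.6159, 0.0699, 0.1763]
tool_rot: [3.141, -0.0, 1.303]
contact_force: [-1.4, -1.0, 4.3]
opening: 0.0097
time: 15.9
tool_pos: [0.6157, 0.0699, 0.1767]
tool_rot: [-3.141, 0.0, 1.303]
contact_force: [-0.1, -0.5, -1.2]
opening: 0.0099
time: 16.4
tool_pos: [0.6173, 0.0757, 0.177]
tool_rot: [-3.141, -0.0, 1.303]
contact_force: [1.0, 0.0, -2.2]
opening: 0.01
t 16.4 pos [0.6173 0.0757 0.177 ] rot [-3.141 -0.     1.303] F [ 0.98  0.04 -2.22] tau [-0.11  0.11 -0.01] open 0.01001008042411353 q [-0.    0.56  1.31  0.    1.27  0.27]
roll -0.0 xyz now [-6.2  0.3 -0.6] xyz after roll [-6.2  0.3 -0.6]
```

```bash
python3 -m inch '[[[2,0,0,0],[2,0,0,0],[0,0,0,0]]]'; python3 -m inch '[[[2,0,0,0],[2,0,0,0],[0,0,0,0]]]'
```

```text
time: 16.77
tool_pos: [0.6184, 0.0797, 0.1771]
tool_rot: [3.142, -0.0, 1.303]
contact_force: [-0.9, 1.1, -1.7]
opening: 0.0096
time: 17.15
tool_pos: [0.6194, 0.0832, 0.1771]
tool_rot: [-3.142, 0.001, 1.303]
contact_force: [-0.9, -1.8, -1.3]
opening: 0.0098
```

```bash
python3 -m inch '[[[2,0,0,0],[1,0,0,0],[0,0,0,0]]]';  python3 -m inch '[[[2,0,0,0],[1,0,0,0],[0,0,0,0]]]'
```

```text
time: 17.52
tool_pos: [0.6203, 0.0862, 0.1771]
tool_rot: [3.142, 0.0, 1.303]
contact_force: [-0.4, -3.2, -1.3]
opening: 0.0099
time: 17.9
tool_pos: [0.621, 0.0891, 0.1771]
tool_rot: [3.142, 0.0, 1.303]
contact_force: [-0.9, -4.1, -0.9]
opening: 0.0099
```

```bash
python3 -m inch '[[[2,0,0,0],[1,0,0,0],[0,0,0,0]]]';  python3 -m inch '[[[1,0,0,0],[1,0,0,0],[0,0,0,0]]]'; python3 -m inch '[[[1,0,0,0],[0,0,0,0]]]'; python3 -m inch '[[[1,0,0,0],[0,0,0,0]]]'
```

```text
time: 18.27
tool_pos: [0.6218, 0.0921, 0.1771]
tool_rot: [3.142, 0.0, 1.303]
contact_force: [-0.4, -4.1, 0.2]
opening: 0.01
time: 18.65
tool_pos: [0.6224, 0.094, 0.1772]
tool_rot: [3.142, 0.0, 1.303]
contact_force: [-2.2, -4.4, -0.5]
opening: 0.0099
time: 18.9
tool_pos: [0.6225, 0.0945, 0.1772]
tool_rot: [-3.142, 0.001, 1.303]
contact_force: [-2.3, -6.0, -0.4]
opening: 0.0099
time: 19.15
tool_pos: [0.6226, 0.0948, 0.1771]
tool_rot: [-3.141, 0.002, 1.303]
contact_force: [-2.6, -8.2, 0.3]
opening: 0.0098
```

```bash
python3 -m inch '[[[-2.2,0,0,0],[0,0,0,0],[0,0,0,0]]]'; python3 -m inch '[[[0,0,2,0],[0,0,1,0],[0,0,0,0]]]';python3 -m inch '[[[0,0,1,0],[0,0,0,0]]]'
```

```text
time: 19.52
tool_pos: [0.6223, 0.0938, 0.177]
tool_rot: [-3.142, -0.0, 1.303]
contact_force: [-0.7, -3.5, -1.8]
opening: 0.01
time: 19.9
tool_pos: [0.6224, 0.0938, 0.1741]
tool_rot: [3.141, -0.0, 1.303]
contact_force: [-2.0, -5.4, -0.5]
opening: 0.01
time: 20.15
tool_pos: [0.6223, 0.0938, 0.1731]
tool_rot: [3.141, -0.0, 1.303]
contact_force: [-0.6, -3.6, -0.9]
opening: 0.0096
```

```bash
python3 -m inch '[[[0,0,1.5,0],[0,0,1.5,0],[0,0,0,0]]]'; python3 -m inch '[[[0,0,1,0],[0,0,0,0]]]';python3 -m inch '[[[0,0,0.8,0],[0,0,0,0]]]'
```

```text
time: 20.52
tool_pos: [0.6222, 0.0938, 0.1698]
tool_rot: [-3.141, 0.0, 1.303]
contact_force: [-0.7, -4.8, -2.0]
opening: 0.0097
time: 20.78
tool_pos: [0.6222, 0.0938, 0.169]
tool_rot: [-3.141, 0.0, 1.303]
contact_force: [-1.4, -4.4, -1.8]
opening: 0.0099
time: 21.02
tool_pos: [0.6223, 0.0938, 0.1685]
tool_rot: [3.141, -0.0, 1.303]
contact_force: [-1.5, -4.4, 1.5]
opening: 0.0098
```

```bash
python3 -m inch '[[[0,0,0,0],[0,0,0,0],[0,0,0,0],[0,0,0,0],[0,0,0,0]]]' 0.2; python3 -m inch '[[[0,0,-5,0],[0,0,-10,0],[0,0,-20,0],[0,0,-25,0],[0,0,-20,0],[0,0,-10,0],[0,0,0,0],[0,0,0,0]]]'
python3 - <<'E'
from h import *
s=read_camera("scene");t=read_camera("top")
o=np.zeros((600,800,3),np.uint8);o[:,:600]=cv2.resize(s["img"][160:240,260:340],(600,600),interpolation=cv2.INTER_CUBIC);o[:200,600:]=cv2.resize(t["img"][160:240,225:305],(200,200))
cv2.imwrite("pics/e0.png",o)
E
```

```text
time: 21.65
tool_pos: [0.6223, 0.0939, 0.1683]
tool_rot: [3.142, -0.0, 1.303]
contact_force: [0.3, -0.7, -0.1]
opening: 0.0369
time: 22.65
tool_pos: [0.6219, 0.0938, 0.2574]
tool_rot: [-3.14, 0.0, 1.303]
contact_force: [0.3, 0.7, 0.6]
opening: 0.0368
```

View pics/e0.png

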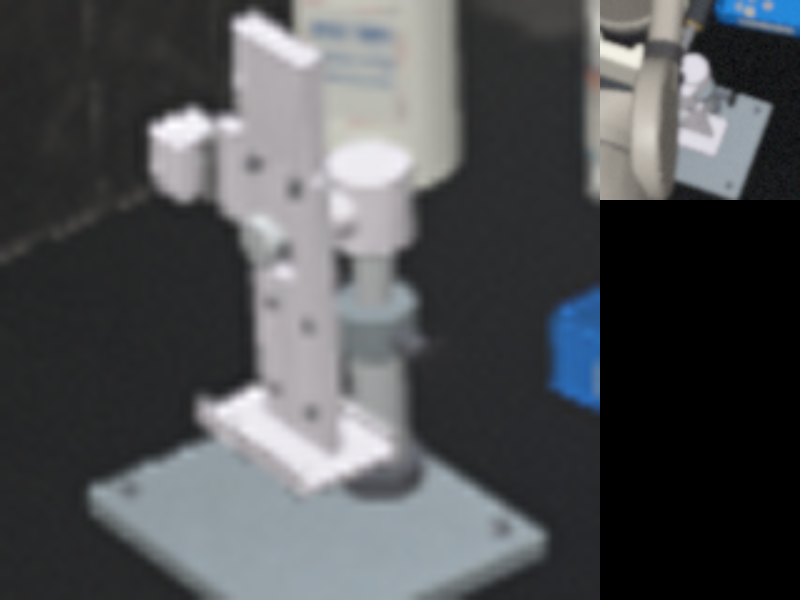

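Run:
```python
from h import *
from scipy.optimize import least_squares
s=read_camera("scene")
cv2.imwrite("pics/e1.png",cv2.resize(s["img"][160:240,260:340],(600,600),interpolation=cv2.INTER_CUBIC))
pc=np.array([.6222,.0938,.1685-.1246])
C=np.array([(-5,20,160),(-5,-20,160),(-20,32,11),(-20,-32,0),(20,-32,11)])
I=np.array([(235,18),(320,63),(198,403),(306,491),(398,453)])
M=R.from_euler("z",-.268)
def f(p):
    q=(M*R.from_euler("xyz",[p[0],p[4],0])).apply(C/1e3)+pc+np.array(p[1:4])
    return np.array([[(proj(s,a)[1]-260)*7.5-i[0],(proj(s,a)[0]-160)*7.5-i[1]] for a,i in zip(q,I)]).ravel()
r=least_squares(f,np.zeros(5)); print("tilt x,y",r.x[[0,4]],"shift",np.round(r.x[1:4],4)); print(np.round(r.fun,1))
r=least_squares(lambda p:np.r_[f(p),p[1:4]*3000],np.zeros(5)); print("tilt",r.x[[0,4]],"shift",np.round(r.x[1:4],4)); print(np.round(r.fun,1)); print(observe()["time"])
```

```text
tilt x,y [-0.02198518  0.05575574] shift [ 0.0053  0.0047 -0.0088]
[  9.1   2.4  -6.3  -3.    0.4   1.1  -1.4  11.5  -1.8 -12. ]
tilt [0.00250464 0.03707021] shift [-0.001  -0.0007 -0.002 ]
[  8.5   0.8  -6.3  -1.6  -0.1  -3.4  -1.2  11.   -1.  -14.3  -2.9  -2.2
  -6. ]
22.8
```

```bash
python3 -c "
from cell import *
print(hand_in())"
```

```text
the job is handed in; nothing more can be done
None
```

The carrier is hanging on the larger stand's pin with the notch seated, and I handed the job in at about 23 s. `hand_in()` gives no verdict.

**What I did:**
- I gripped the carrier by its tab, lifted it clear and brought it in from the -y side.
- Lowering the upper jaw, I felt the pin at a tool height of about 0.1765 m. That puts the pin's axis about 128 mm above the stand's underside. The largest force read while feeling was about 14 N at the wrist, including 2–3 N of carrier weight.
- I slid it on against the sprung stop until the closed end of the slot met the pin (about 8–9 N), then backed off about 1 mm. From there it lowered roughly 8 mm into the notch until it seated.
- I opened the gripper partway and raised it clear.

**Last checks:**
- After release, the wrist force read about 0 N.
- The fingertips are about 5 cm above the top of the tab.
- The final picture shows the carrier hanging by itself, with the plate between head and washer.
- A fit of the carrier's outline to that picture gave a lean of about 0.04–0.06 rad, against the 0.12 limit. The fit is rough: corners were off by up to 14 px in the 7.5x enlarged view, about 2 px in the real image.
- I did not measure the plate's exact x position between head and washer. The 13 mm gap allows a 6 mm plate only about 3.5 mm either way.
- I did not re-measure the bystanders. No move went near them, and no unexpected force showed up.

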